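Release the pawl and lower the mosaic press

TASK

The small mosaic press is held up by its ratchet pawl. Pick up the steel rod with the square wooden handle, flick the pawl's tail well up with the rod (not with the gripper) so that the pawl swings clear of the teeth, and then push the press's black knob all the way down so the plate sits on the mosaic. Leave the pawl open and lay the rod flat on the table top.

Things in the scene. Friction and masses are not known exactly. Their poses are not given: they have to be found in the camera images.
- rod: Release rod, loose, lying on its handle. Square-edged wooden handle 100 x 24 wide x 26 mm high; from its front a straight round steel rod, 10 mm thick, 140 mm long, axis 13 mm above the handle's underside. Brush and scraper beside it have like handles. Origin: centre of handle's underside; +x to the tip (at 190 mm), z up. Balances 28 mm ahead of the origin; 0.11 to 0.16 kg.
- press: Fixed mosaic press: grey base 200 (x) x 210 (y) mm, grey cross head (x -53 to 33, y -105 to 105, top 135 mm up), in the middle an upright square toothed steel ram with a plate below the head and a round black knob on top (48 mm wide). Origin: centre of base's underside, z up. Knob's flat top: x = y = 0, z = 300 mm less the ram's travel. Raised plate's top is 96 mm up.
- tail (a point): Point on the underside of the pawl's tail, 25 mm short of its free end; when engaged at x 60, y -55, z 151 mm in the press's frame, with the same axes. The tail is a flat steel bar 16 wide, 8 mm thick, level, running in the press's +x beside the ram, on its -y side. Nothing is beneath it here down to the plate: a rod can pass under it along y, coming from the -y side.
- pawl (a joint): Pawl's angle in rad: 0 = engaged, tail level, toe under a ram tooth; grows as the tail is lifted, to 1.2. Shaft along y at x -30, z 155 mm in the press's frame, 90 mm from point tail. Clear of the teeth from about 0.25; well open is over 0.4, the tail point lifted 35 mm or more (50 to 60 is good). Stiff pivot: stays where left, lifting takes under 1.5 N.
- ram (a joint): Travel of ram, knob and plate downward, in m: 0 = fully raised, 0.050 = plate on the mosaic (end stop). Starts 0 to 0.009. Stiff guide: stays where left, needs about 5 to 8 N (more if fast) of downward push on the knob. With the pawl engaged, a tooth stops it at about 0.013.

How it is judged:
By the outcome, as a careful person would: the job done as asked, in the order asked, and still so for the second after the job is handed in, with the robot touching nothing.
It also fails if it takes over 45 s, if anything falls off the work surface, if the arm or the gripper's body presses on something with over 40 N, if the wrist force passes 120 N, or if a joint passes its speed limit or range.

ROBOT

A 6-joint arm with a two-finger parallel gripper is mounted at the origin on the work surface. World frame = base frame: x ahead of the robot, y to its left, z up, the work surface at z = 0. Lengths are in m, angles in rad, forces in N, time in s.
With the tool pointing down it reaches from about 0.375 to 0.9 m from the base axis. Payload 3.1 kg.
Tool frame: the origin (TCP) lies at the very end of the fingers, on their centre line; the grasp point (between the pads) lies 19 mm behind it; z points along the fingers, y is the direction in which the jaws open and shut (so a half turn about z gives the same grasp; the last joint's range is limited). The gripper opens to 87 mm and grips with 3 to 60 N. Pads are 19 mm wide; open, the fingers measure 117 mm over their backs; the gripper's body (75 mm by 190 mm) begins 51 mm behind the grasp point.
Start: joints at [-1.52, 0.527, 1.433, -0, 1.181, -0.178], TCP at [0.142, -0.609, 0.223] pointing down, gripper open.
Joint ranges: [-3.08, 3.08], [-0.75, 2.2], [0.22, 2.44], [-1.43, 4.57], [0, 2.65], [-2.85, 2.85]. Speed limits (rad/s): [2.79, 2.79, 3.14, 3.14, 3.14, 3.14].

INTERFACE

Orientations are given as a unit quaternion [x, y, z, w].
In Python, from rig import robot gives the robot as it stands.
- The arm moves only by the tool arm_command, never from a script. Its argument "targets" is a list of rows, each a list of 5 numbers: the shift along the tool's x, y, z in cm, then the turn about the tool's z in rad, then the finger opening in cm, from 0 to 8.7. In form: [[dx, dy, dz, spin, hand], ...]. A call has 1 to 5 rows; each row is the pose to reach, as a shift and turn from the pose commanded when the call began, along the tool's axes at that moment; what a row does not reach only later rows make up. A row lasts 1/8 s, in which the tool goes at most 62.5 mm and 10.7 degrees, less where a joint would pass 70% of its speed; a pose out of reach is approached as far as the arm can. A call with a gripper value outside its range is refused whole. The fingers move at their own pace and stop on an object; "newtons" is the grip in N (left out, the last holds). Time passes only in rows, so rows that repeat a pose let the fingers close. It gives the time, the measured TCP pose, the force and the opening at its end, in the units of the state.
- robot.get_obs(): the state, without advancing time (a new reading comes with each control period).
- robot.camera(name): name is "side" or "top" or "wrist"; returns (picture, depth): 420x560x3 uint8, red, green, blue; 420x560 float32, m along the optical axis (not along the pixel's ray), 0 where there is no reading.
- robot.camera_model(name): a dict with "mtx" (3x3 intrinsics, pixels), "extrinsics" (4x4, takes a point from world to camera coordinates). Camera axes: x right, y up, looking along -z (the intrinsics and any distortion apply to the point x, -y, -z); pixel columns grow to the right and rows downward; lengths in m; the calibration is good to about 2 mm. A picture is of the moment at which its call begins: read the wrist's pose just before it. camera_model takes no time and is no camera call; for the wrist camera it gives the pose at the moment of the call.
- robot.hand_in(): hands the job in, once; it reports no verdict.
The state is a dict: "time": time; "q": joint angles; "joint_velocities": joint speeds; "joint_torque": joint torques, N m; "position": TCP position; "tool_rot": TCP orientation; "ft_force": force on the tool from outside, world axes, zero at the start; "moment": the same for the moment, N m; "grip_width": finger opening in m.
Only numpy, scipy, OpenCV 4.12 (cv2) and the standard library are available. Lean on these libraries where they do the work, as an engineer would, in place of code of your own. Each camera call takes 0.05 s, during which the arm holds its last target.

## Working session

There is one attempt and no reset: what is moved stays moved. The work goes in short steps, Python scripts to look and compute and a tool call to move; the robot and the scene stay as the last step left them, time stands still between calls to the robot, and variables do not carry over. Pictures are saved under pics/ and viewed, and the job is handed in when it is done.

Besides the shell and the picture viewer there is one more tool, called after "Call:" as name([rows], argument=value, ...), one row to a line, values as JSON. arm_command: Moves the arm, as the interface text tells. Its arguments: {"type":"object","properties":{"targets":{"type":"array","items":{"type":"array","items":{"type":"number"}}},"newtons":{"type":"number"}},"required":["targets"]}

```bash
ls; mkdir -p pics; cat > h.py <<'E'
import numpy as np, cv2, json
from scipy.spatial.transform import Rotation as R
from rig import robot
def snap(name,tag):
    m=robot.camera_model(name)
    img,d=robot.camera(name)
    cv2.imwrite(f'pics/{tag}.png',cv2.cvtColor(img,cv2.COLOR_RGB2BGR))
    np.savez(f'pics/{tag}.npz',img=img,d=d,K=m['mtx'],E=m['extrinsics'])
    return img,d,m
def load(tag):
    z=np.load(f'pics/{tag}.npz');return z
def px2w(tag,u,v,z=None,r=1):
    s=load(tag);K=s['K'];E=s['E'];d=s['d']
    ray=np.linalg.inv(K)@np.array([u,v,1.]);ray=np.array([ray[0],-ray[1],-1.])
    Rm=E[:3,:3];t=E[:3,3]
    if z is None:
        p=d[int(v)-r:int(v)+r+1,int(u)-r:int(u)+r+1];p=p[p>0];dep=np.median(p)
        return Rm.T@(ray*dep-t)
    c=-Rm.T@t;w=Rm.T@ray
    return c+w*(z-c[2])/w[2]
def w2px(tag,P):
    s=load(tag);K=s['K'];E=s['E']
    c=E[:3,:3]@np.array(P)+E[:3,3];q=K@np.array([c[0],-c[1],-c[2]]);return q[:2]/q[2]
def crop(tag,u0,v0,u1,v1,f,out):
    im=load(tag)['img'][v0:v1,u0:u1,::-1]
    cv2.imwrite(f'pics/{out}.png',cv2.resize(im,None,fx=f,fy=f,interpolation=cv2.INTER_CUBIC))
E
python3 - <<'E'
from h import *
for n in ('top','side','wrist'):
    _,_,m=snap(n,n+'0'); print(n,m)
o=robot.get_obs();print({k:np.round(v,3) for k,v in o.items()})
E
```

```text
pics
top {'mtx': array([[385.36183427,   0.        , 275.28681772],
       [  0.        , 385.36183427, 211.00718136],
       [  0.        ,   0.        ,   1.        ]]), 'extrinsics': array([[-0.00828641, -0.99982755, -0.01661942, -0.02416417],
       [ 0.98689897, -0.01085501,  0.16097386, -0.57192306],
       [-0.1611265 , -0.01506779,  0.98681873, -0.70246966],
       [ 0.        ,  0.        ,  0.        ,  1.        ]])}
side {'mtx': array([[508.22102393,   0.        , 276.23537683],
       [  0.        , 508.22102393, 199.92234871],
       [  0.        ,   0.        ,   1.        ]]), 'extrinsics': array([[-0.99780089,  0.06598475,  0.00627716,  0.5378631 ],
       [-0.05482378, -0.87481819,  0.48133927, -0.04169887],
       [ 0.03725243,  0.47993661,  0.8765119 , -1.12315912],
       [ 0.        ,  0.        ,  0.        ,  1.        ]])}
wrist {'mtx': array([[294.74892418,   0.        , 281.85793694],
       [  0.        , 294.74892418, 211.9096254 ],
       [  0.        ,   0.        ,   1.        ]]), 'extrinsics': array([[ 0.22615907, -0.97408533, -0.00313777, -0.62365166],
       [ 0.93259952,  0.21745494, -0.28804772,  0.03471846],
       [ 0.28126538,  0.06221832,  0.95761092, -0.39288865],
       [ 0.        ,  0.        ,  0.        ,  1.        ]])}
{'time': np.float64(0.15), 'q': array([-1.521,  0.528,  1.434, -0.   ,  1.181, -0.179]), 'joint_velocities': array([-0.   , -0.003, -0.003, -0.   ,  0.   ,  0.002]), 'joint_torque': array([  0.   , -44.043, -17.684,   0.063,   0.055,  -0.   ]), 'position': array([ 0.142, -0.608,  0.222]), 'tool_rot': array([ 0.993,  0.114,  0.   , -0.001]), 'ft_force': array([-0.007,  0.36 , -0.299]), 'moment': array([ 0.013,  0.023, -0.018]), 'grip_width': np.float64(0.087)}
```

View pics/top0.png

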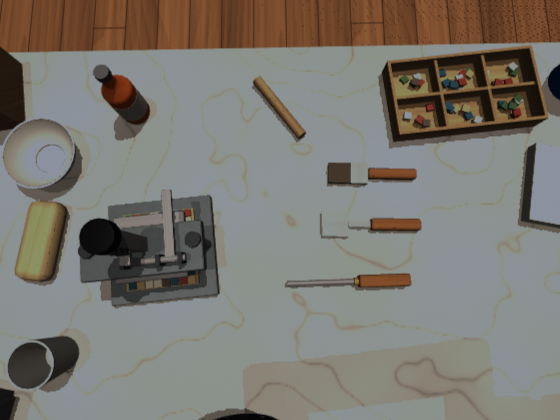

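View pics/side0.png

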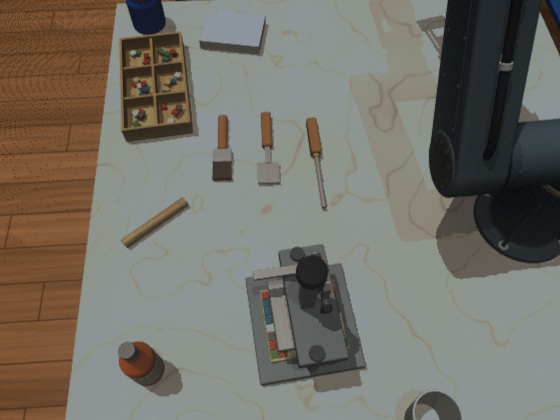

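View pics/wrist0.png

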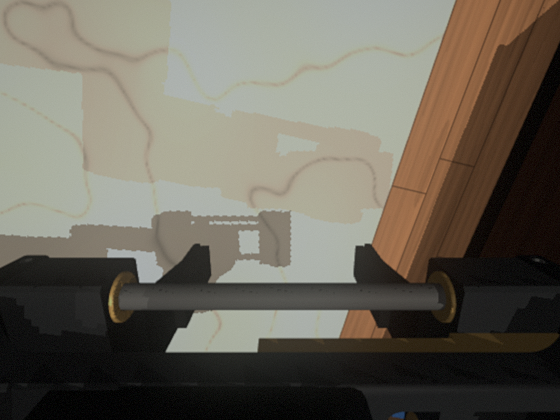

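The top view shows the rod with its tip at (287,284) and its handle at (358–411, 281). The brush and scraper lie above it. The press is at (160,250), with the tail running upward at (168,190–260) and the knob at (100,237). Next I'll measure these.

```bash
python3 - <<'E'
from h import *
crop('top0',270,255,430,310,5,'c_rod'); crop('top0',70,180,230,310,5,'c_press'); crop('side0',230,230,380,390,4,'c_pside')
for u,v in [(287,284),(350,282),(362,281),(385,280),(408,280),(330,300)]: print('rod',u,v,np.round(px2w('top0',u,v),3))
for u,v in [(100,237),(168,195),(168,220),(168,245),(200,240),(112,300),(215,296),(209,198)]: print('press',u,v,np.round(px2w('top0',u,v),3))
E
```

```text
rod 287 284 [ 0.431 -0.051  0.017]
rod 350 282 [ 0.434 -0.174  0.017]
rod 362 281 [ 0.436 -0.196  0.026]
rod 385 280 [ 0.438 -0.24   0.026]
rod 408 280 [ 0.437 -0.284  0.027]
rod 330 300 [ 0.399 -0.136  0.   ]
press 100 237 [0.5   0.193 0.292]
press 168 195 [0.582 0.147 0.16 ]
press 168 220 [0.54  0.146 0.159]
press 168 245 [0.499 0.144 0.159]
press 200 240 [0.508 0.096 0.14 ]
press 112 300 [0.403 0.291 0.019]
press 215 296 [0.409 0.093 0.001]
press 209 198 [0.604 0.105 0.02 ]
```

View pics/c_rod.png

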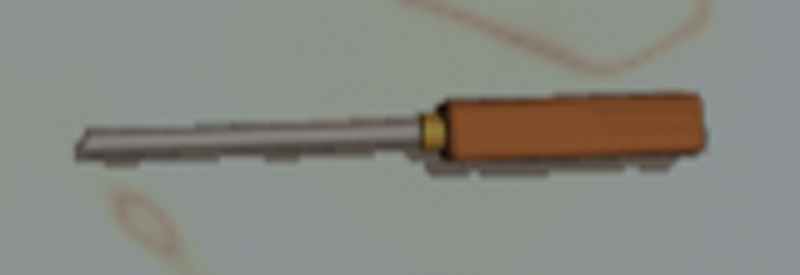

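View pics/c_press.png

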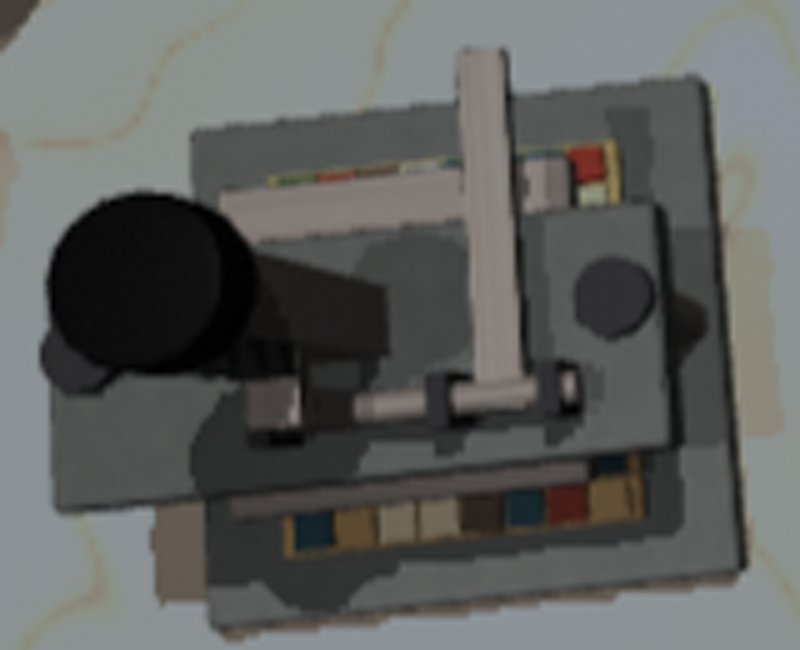

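View pics/c_pside.png

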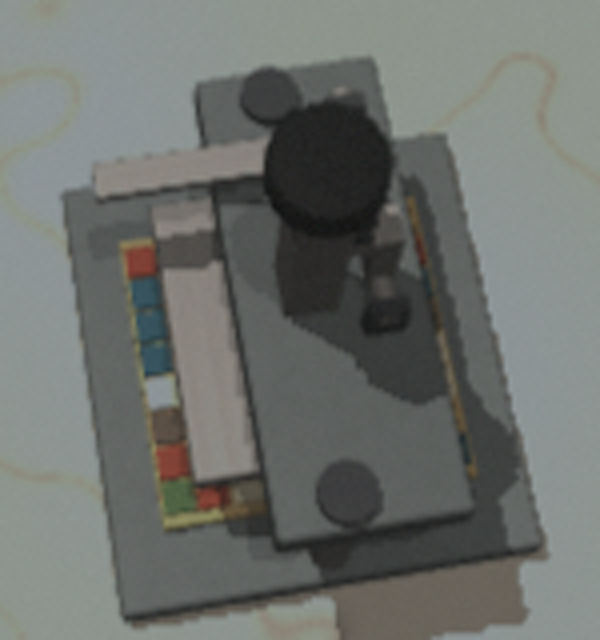

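```bash
python3 - <<'E'
from h import *
f=lambda a,b,z:px2w('top0',70+a/5-.4,180+b/5-.4,z)
c=[f(*p,.02) for p in [(190,133),(705,80),(745,570),(212,628)]]
print(np.round(c,4))
ctr=np.mean(c,0)[:2];print('base ctr',ctr)
e=lambda i,j:np.linalg.norm(c[i]-c[j]); print('sizes',e(0,1),e(1,2),e(2,3),e(3,0))
yv=(c[0]-c[1]+c[3]-c[2])[:2];xv=(c[0]-c[3]+c[1]-c[2])[:2]
print('yaw from y',np.arctan2(-yv[0],yv[1]),'x',np.arctan2(xv[1],xv[0]))
k=px2w('top0',96.6,236);print('knob',k)
d=load('top0')['d']
P=np.array([px2w('top0',u,v,r=0) for u in range(70,125) for v in range(212,262) if d[v,u]>0])
m=P[:,2]>.28;print('knob n',m.sum(),P[m].mean(0),np.percentile(P[m,2],[10,50,90]),P[m].min(0),P[m].max(0))
print(np.histogram(P[m,2],bins=8))
t0=f(482,50,.159);t1=f(500,378,.159);print('tail',t0,t1,'yaw',np.arctan2((t0-t1)[1],(t0-t1)[0]))
hr=f(655,205,.135),f(670,445,.135),f(52,510,.135);print('head',hr,np.linalg.norm(hr[1]-hr[0]),np.linalg.norm(hr[2]-hr[1]),np.arctan2(*(-(hr[2]-hr[1])[:1]),(hr[2]-hr[1])[1]))
# rod
g=lambda a,b,z:px2w('top0',270+a/5-.4,255+b/5-.4,z)
rc=[g(*p,.026) for p in [(447,100),(703,93),(706,153),(450,160)]];print('handle',np.round(rc,4),np.round(np.mean(rc,0),4))
print('tip',g(80,145,.013), 'neck',g(420,132,.013))
E
```

```text
[[0.5896 0.3111 0.02  ]
 [0.6091 0.1018 0.02  ]
 [0.4141 0.0825 0.02  ]
 [0.3936 0.2903 0.02  ]]
base ctr [0.50158197 0.19644047]
sizes 0.21023148304854353 0.1958920560598266 0.2088061712681986 0.19710517843209327
yaw from y 0.09577301896850969 x 0.10226911708033219
knob [0.50143125 0.19829047 0.29101653]
knob n 1122 [0.50071589 0.19570146 0.2909339 ] [0.28859704 0.29152819 0.2928198 ] [0.47826583 0.1744758  0.28022824] [0.52426078 0.2214357  0.29415991]
(array([ 18,  24,  21,  20,  39, 161, 615, 224]), array([0.28022824, 0.2819697 , 0.28371116, 0.28545262, 0.28719407,
       0.28893553, 0.29067699, 0.29241845, 0.29415991]))
tail [0.5914392 0.1507079 0.159    ] [0.48245398 0.14074404 0.159     ] yaw 0.09117053086133027
head (array([0.54196063, 0.09665042, 0.135     ]), array([0.460829  , 0.08974769, 0.135     ]), array([0.44107503, 0.2967433 , 0.135     ])) 0.08142474354211783 0.20793605278385965 0.09514367995196862
handle [[ 0.4484 -0.1904  0.026 ]
 [ 0.4503 -0.2892  0.026 ]
 [ 0.4275 -0.2889  0.026 ]
 [ 0.4256 -0.1906  0.026 ]] [ 0.4379 -0.2398  0.026 ]
tip [ 0.43207791 -0.04826903  0.013     ] neck [ 0.4360467 -0.1818946  0.013    ]
```

The press fit is consistent: centre (0.501, 0.1965), yaw about 0.097, and the sizes match those given. The tail point comes out at (0.566, 0.148, 0.151). The rod's handle centre is (0.438, -0.240), with the tip pointing to +y at yaw about 1.597. Now a helper to compute moves.

```bash
cat >> h.py <<'E'
PC=np.array([.501,.1965]);PY=.097
def press(x,y): 
    c,s=np.cos(PY),np.sin(PY);return PC+np.array([c*x-s*y,s*x+c*y])
def plan(P,yaw=None):
    """row for target TCP world P and tool-x yaw, from measured pose"""
    o=robot.get_obs();Rm=R.from_quat(o['tool_rot']).as_matrix()
    d=Rm.T@(np.array(P)-o['position'])*100
    cy=np.arctan2(Rm[1,0],Rm[0,0]);sp=0 if yaw is None else -(yaw-cy)
    print('t',round(float(o['time']),2),'pos',np.round(o['position'],4),'yaw',round(cy,3),'tilt',np.round(Rm[:,2],3),'F',np.round(o['ft_force'],1),'w',round(float(o['grip_width']),4),'-> row',np.round(d,2),'spin',round(sp,3))
E
python3 -c "
from h import *
plan([.4375,-.22,.12],1.597)"
```

```text
t 0.15 pos [ 0.1417 -0.6081  0.2218] yaw 0.229 tilt [-0.     0.002 -1.   ] F [-0.   0.4 -0.3] w 0.0871 -> row [ 37.61 -31.07  10.24] spin -1.368
```

Call:
arm_command([
  [37.6,-31.1,10.2,-1.37,8.7],
  [37.6,-31.1,10.2,-1.37,8.7],
  [37.6,-31.1,10.2,-1.37,8.7],
  [37.6,-31.1,10.2,-1.37,8.7],
  [37.6,-31.1,10.2,-1.37,8.7],
])

```text
time: 0.78
position: [0.3281, -0.3638, 0.1583]
tool_rot: [0.833, 0.553, 0.0, 0.0]
ft_force: [1.1, 0.1, 0.2]
grip_width: 0.0872
```

```bash
python3 -c "
from h import *
plan([.4375,-.22,.12],1.597)"
```

```text
t 0.78 pos [ 0.3281 -0.3638  0.1583] yaw 1.172 tilt [ 0. -0. -1.] F [1.1 0.1 0.2] w 0.0872 -> row [17.5   4.49  3.83] spin -0.425
```

Call:
arm_command([
  [17.0,4.4,3.8,-0.42,8.7],
  [17.0,4.4,3.8,-0.42,8.7],
  [17.0,4.4,3.8,-0.42,8.7],
  [17.0,4.4,3.8,-0.42,8.7],
])

```text
time: 1.27
position: [0.4353, -0.2227, 0.1197]
tool_rot: [0.699, 0.715, 0.0, -0.001]
ft_force: [-0.5, 0.7, 0.3]
grip_width: 0.0871
```

```bash
python3 -c "
from h import *
snap('wrist','w1')
plan([.4375,-.22,.12],1.597)
for P in [(.438,-.24,.026),(.4375,-.22,.026),(.432,-.05,.013)]: print(w2px('w1',P))
"
```

```text
t 1.32 pos [ 0.4349 -0.2247  0.1201] yaw 1.59 tilt [-0.001  0.001 -1.   ] F [-0.3 -0.4 -0. ] w 0.0871 -> row [0.47 0.27 0.01] spin -0.007
[284.58779421 232.39365565]
[284.5597751  211.69930786]
[282.57847025  -0.65432727]
```

View pics/w1.png

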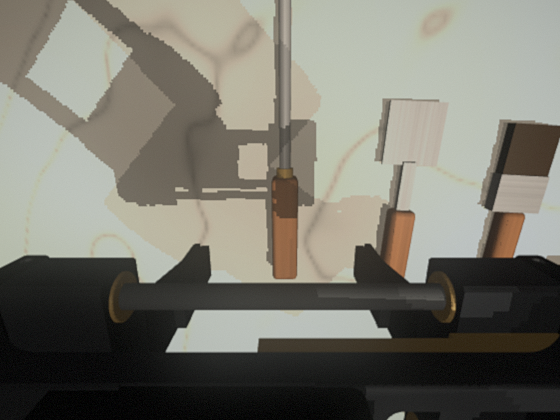

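The wrist view shows the handle centre near (285,228) with the rod straight up the image, matching the prediction within 5 px. Descending.

Call:
arm_command([
  [0.6,0.3,6.0,-0.01,8.7],
  [0.6,0.3,10.0,-0.01,8.7],
  [0.6,0.3,11.5,-0.01,8.7],
  [0.6,0.3,11.5,-0.01,8.7],
])

```text
time: 1.82
position: [0.4369, -0.2213, 0.0053]
tool_rot: [0.699, 0.715, -0.0, -0.0]
ft_force: [-0.9, -0.6, 0.2]
grip_width: 0.0868
```

```bash
python3 -c "
from h import *
plan([.4375,-.218,.004],1.597)
snap('wrist','w2')"
```

```text
t 1.82 pos [ 0.4369 -0.2213  0.0053] yaw 1.594 tilt [-0.001  0.001 -1.   ] F [-0.9 -0.6  0.2] w 0.0868 -> row [0.33 0.07 0.13] spin -0.003
```

View pics/w2.png

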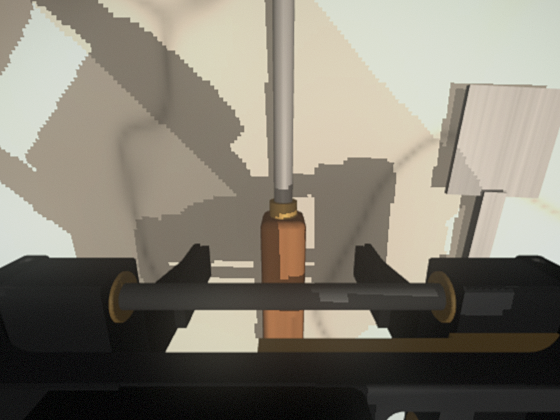

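The handle is centred between the fingers. I'll move slightly forward and close.

Call:
arm_command([
  [0.5,0.0,0.0,0,8.7],
  [0.5,0.0,0.0,0,2.0],
  [0.5,0.0,0.0,0,2.0],
  [0.5,0.0,0.0,0,2.0],
  [0.5,0.0,0.0,0,2.0],
], newtons=45)

```text
time: 2.5
position: [0.4374, -0.2154, 0.0057]
tool_rot: [0.698, 0.716, 0.0, 0.0]
ft_force: [-0.4, 0.1, 1.3]
grip_width: 0.0547
```

Call:
arm_command([
  [0,0,0,0,2.0],
  [0,0,0,0,2.0],
  [0,0,-2,0,2.0],
  [0,0,-5,0,2.0],
  [0,0,-5,0,2.0],
])

```text
time: 3.12
position: [0.4383, -0.2162, 0.0571]
tool_rot: [0.698, 0.716, 0.0, 0.002]
ft_force: [0.9, -0.4, -0.0]
grip_width: 0.0208
```

```bash
python3 -c "
from h import *
snap('wrist','w3');snap('top','t3')
plan([.4375,-.218,.054],1.597)
crop('t3',250,230,430,330,4,'c_t3')
"
```

```text
t 3.23 pos [ 0.4372 -0.2153  0.0555] yaw 1.596 tilt [ 0. -0. -1.] F [-0.5 -0.1 -0.7] w 0.0205 -> row [-0.27  0.02  0.15] spin -0.001
```

View pics/w3.png

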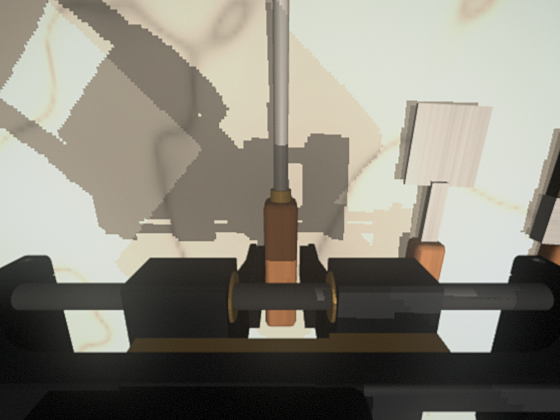

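View pics/c_t3.png

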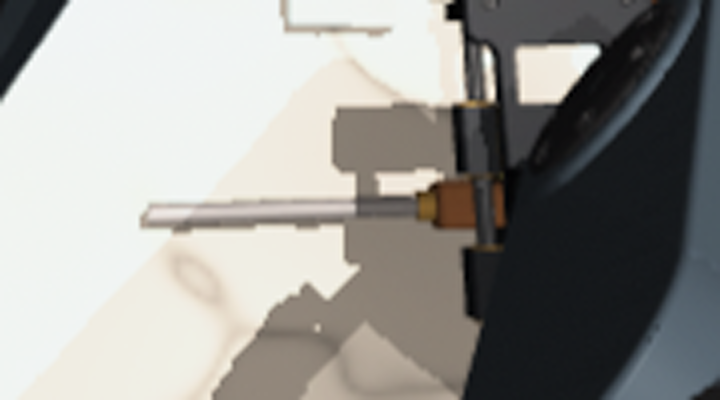

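```bash
python3 -c "
from h import *
for uv in [(281,100),(281,180),(281,230),(281,270),(281,318)]: print(uv,np.round(px2w('w3',*uv),4))
"
```

```text
(281, 100) [ 0.4356 -0.1228  0.0184]
(281, 180) [ 0.4369 -0.1746  0.0181]
(281, 230) [ 0.4377 -0.2083  0.0262]
(281, 270) [ 0.4384 -0.2395  0.026 ]
(281, 318) [ 0.4394 -0.2801  0.0266]
```

The fingers are slow, and I lifted before they had closed. The rod is still on the table, untouched (top of the handle at z 0.026). I'll reopen, go down again and wait for the close.

Call:
arm_command([
  [0,0,0,0,5],
  [0,0,0,0,5],
  [0,0,0,0,5],
  [0,0,0,0,5],
  [0,0,0,0,5],
])

```text
time: 3.85
position: [0.4372, -0.2153, 0.0555]
tool_rot: [0.698, 0.716, -0.0, -0.0]
ft_force: [-0.4, -0.2, -0.7]
grip_width: 0.0495
```

Call:
arm_command([
  [0,0,3,0,5],
  [0,0,5.1,0,5],
  [0,0,5.1,0,5],
  [0,0,5.1,0,1.5],
  [0,0,5.1,0,1.5],
])

```text
time: 4.47
position: [0.4378, -0.2157, 0.0054]
tool_rot: [0.698, 0.716, 0.0, 0.001]
ft_force: [-0.6, -1.1, -0.5]
grip_width: 0.0373
```

Call:
arm_command([
  [0,0,0,0,1.5],
  [0,0,0,0,1.5],
  [0,0,0,0,1.5],
  [0,0,0,0,1.5],
  [0,0,0,0,1.5],
])

```text
time: 5.1
position: [0.4376, -0.2156, 0.0052]
tool_rot: [0.698, 0.716, 0.0, 0.001]
ft_force: [-0.4, 0.3, 6.4]
grip_width: 0.0236
```

```bash
python3 -c "
from h import *
plan([.4375,-.218,.054],1.597)
"
```

```text
t 5.1 pos [ 0.4376 -0.2156  0.0052] yaw 1.596 tilt [ 0.001 -0.001 -1.   ] F [-0.4  0.3  6.4] w 0.0236 -> row [-0.25 -0.01 -4.88] spin -0.001
```

Call:
arm_command([
  [0,0,0,0,1.5],
  [0,0,-2,0,1.5],
  [0,0,-6,0,1.5],
  [0,0,-10,0,1.5],
  [0,0,-10,0,1.5],
])

```text
time: 5.72
position: [0.4387, -0.2165, 0.1069]
tool_rot: [0.698, 0.716, 0.0, 0.003]
ft_force: [0.3, 0.0, -1.6]
grip_width: 0.0237
```

```bash
python3 -c "
from h import *
snap('wrist','w4');snap('top','t4')
plan([.4375,-.218,.105],1.597)
for uv in [(281,20),(281,100),(281,180),(281,230),(281,270),(281,318)]: print(uv,np.round(px2w('w4',*uv),4))
crop('t4',230,210,430,330,4,'c_t4')
"
```

```text
t 5.83 pos [ 0.4369 -0.2151  0.1044] yaw 1.596 tilt [-0.  0. -1.] F [-0.3 -0.8 -1.1] w 0.0238 -> row [-0.3   0.05 -0.06] spin -0.001
(281, 20) [ 0.4352 -0.0935  0.1198]
(281, 100) [ 0.4361 -0.1266  0.1198]
(281, 180) [ 0.437  -0.165   0.1199]
(281, 230) [ 0.4376 -0.1907  0.1242]
(281, 270) [ 0.4381 -0.212   0.1279]
(281, 318) [ 0.4388 -0.2421  0.1279]
```

View pics/w4.png

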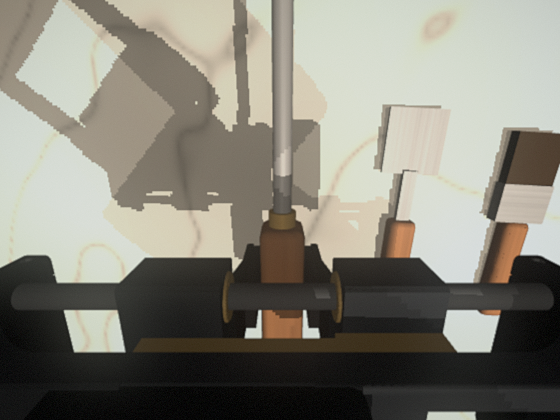

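View pics/c_t4.png

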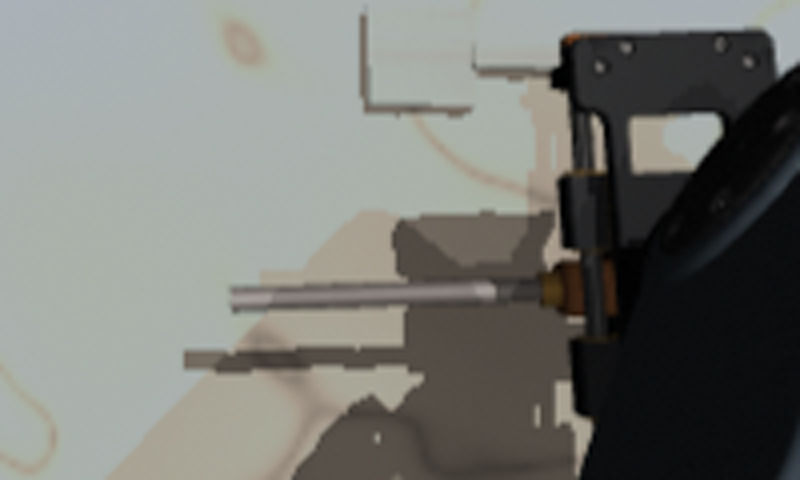

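```bash
python3 -c "
from h import *
t=px2w('t4',230+232/4,210+298/4,.115);print('tip',t)
print(px2w('t4',291,284))
# target: yaw pi/2+PY, tip at press(60,-25)
o=robot.get_obs()['position']
L=t[1]-o[1];print('TCP->tip',L)
for y in (-.100,-.025):
  tt=press(.060,y); tcp=tt-L*np.array([-np.sin(PY),np.cos(PY)]);print(tt,tcp)
"
```

```text
tip [ 0.43304137 -0.05137974  0.115     ]
[ 0.43391034 -0.05644818  0.11773417]
TCP->tip 0.16368096044307917
[0.57040275 0.10278096] [ 0.58625491 -0.06013057]
[0.56313915 0.1774284 ] [0.57899132 0.01451687]
```

Rod held level: its axis is 10 mm above the TCP and the tip is 164 mm ahead. Moving to the staging pose beside the press.

```bash
python3 -c "
from h import *
plan([.590,-.10,.1265],1.668)
"
```

```text
t 5.83 pos [ 0.4369 -0.2151  0.1044] yaw 1.596 tilt [-0.  0. -1.] F [-0.3 -0.8 -1.1] w 0.0238 -> row [11.11 15.6  -2.21] spin -0.072
```

Call:
arm_command([
  [2.8,4,-2.2,-0.02,1.5],
  [5.6,8,-2.2,-0.04,1.5],
  [8.5,12,-2.2,-0.06,1.5],
  [11.1,15.6,-2.2,-0.07,1.5],
  [11.1,15.6,-2.2,-0.07,1.5],
])

```text
time: 6.45
position: [0.5916, -0.0981, 0.1243]
tool_rot: [0.671, 0.741, -0.0, -0.001]
ft_force: [-0.3, 0.4, -1.3]
grip_width: 0.0239
```

```bash
python3 -c "
from h import *
snap('top','t5')
plan([.579,.0145,.1265],1.668)
crop('t5',70,160,330,310,3,'c_t5')
t=press(.06,-.055);print(w2px('t5',[*t,.159]))
"
```

```text
t 6.5 pos [ 0.5897 -0.099   0.1242] yaw 1.669 tilt [-0.004  0.001 -1.   ] F [-0.8 -0.8 -0.8] w 0.0237 -> row [11.4   0.05 -0.21] spin 0.001
[167.31142179 204.55502942]
```

View pics/c_t5.png

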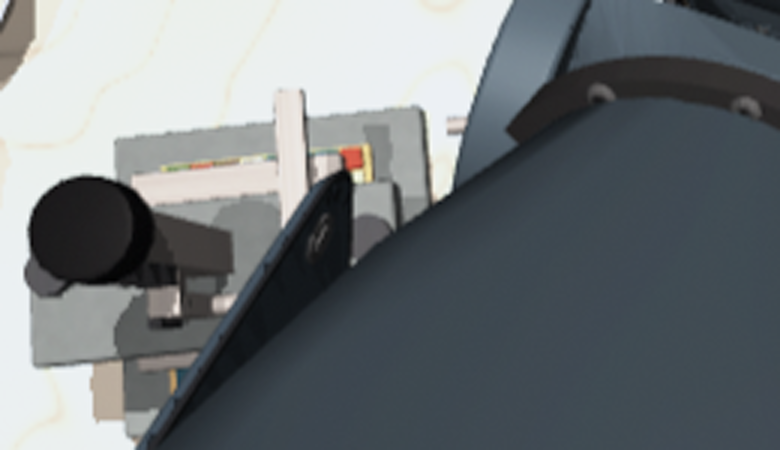

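The rod tip is at crop (448,124), in line with the tail at (292,133). The tail's free end is at (290,90). Inserting under the tail.

Call:
arm_command([
  [3,0,-0.2,0,1.5],
  [6,0,-0.2,0,1.5],
  [9,0,-0.2,0,1.5],
  [11.4,0,-0.2,0,1.5],
  [11.4,0,-0.2,0,1.5],
])

```text
time: 7.12
position: [0.577, 0.0137, 0.1272]
tool_rot: [0.672, 0.74, -0.001, -0.002]
ft_force: [0.1, 0.1, -2.5]
grip_width: 0.0238
```

```bash
python3 -c "
from h import *
snap('top','t6');snap('side','s6');snap('wrist','w6')
plan([.579,.0145,.1265],1.668)
crop('t6',70,160,330,310,3,'c_t6')
crop('s6',180,200,420,380,3,'c_s6')
"
```

```text
t 7.28 pos [0.5789 0.0118 0.128 ] yaw 1.665 tilt [-0.001 -0.    -1.   ] F [-0.5  1.2 -1.5] w 0.0239 -> row [0.27 0.04 0.15] spin -0.003
```

View pics/c_t6.png

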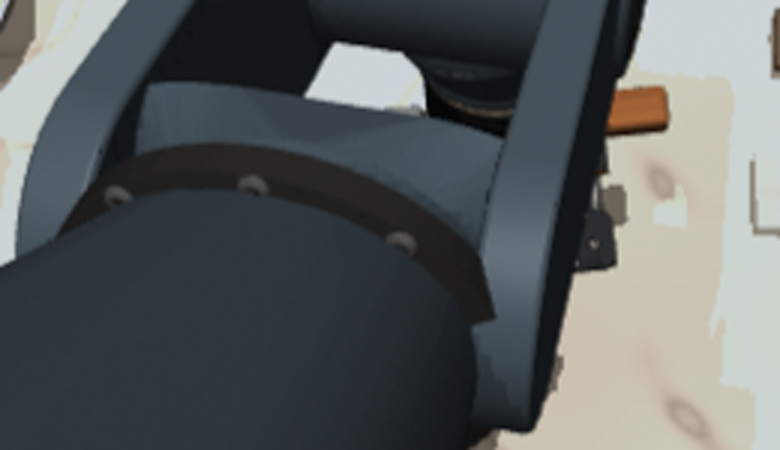

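View pics/c_s6.png

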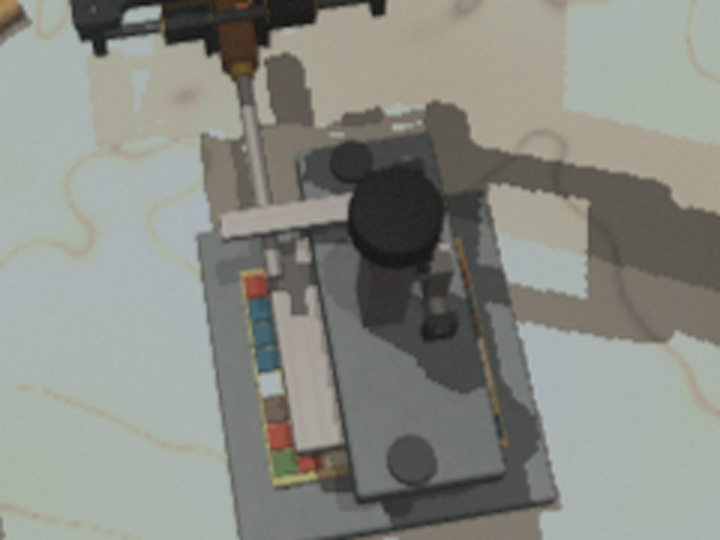

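View pics/w6.png

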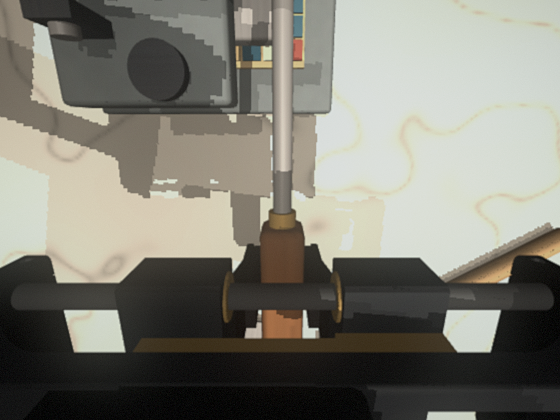

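The side view shows the rod running under the tail (crop 260,210), with its tip past it at (273,270). Lifting.

Call:
arm_command([
  [0.2,0,-1.2,0,1.5],
  [0.2,0,-2.6,0,1.5],
  [0.2,0,-4,0,1.5],
  [0.2,0,-5.5,0,1.5],
  [0.2,0,-6.7,0,1.5],
])

```text
time: 7.9
position: [0.5798, 0.015, 0.1972]
tool_rot: [0.673, 0.74, 0.0, 0.001]
ft_force: [0.4, 1.1, -2.5]
grip_width: 0.0239
```

```bash
python3 -c "
from h import *
snap('side','s7')
plan([.579,.0145,.195],1.668)
crop('s7',180,200,420,380,3,'c_s7')
"
```

```text
t 7.95 pos [0.5807 0.015  0.1986] yaw 1.666 tilt [ 0.004 -0.001 -1.   ] F [ 1.4 -0.4 -0. ] w 0.0237 -> row [-0.03 -0.18  0.36] spin -0.002
```

View pics/c_s7.png

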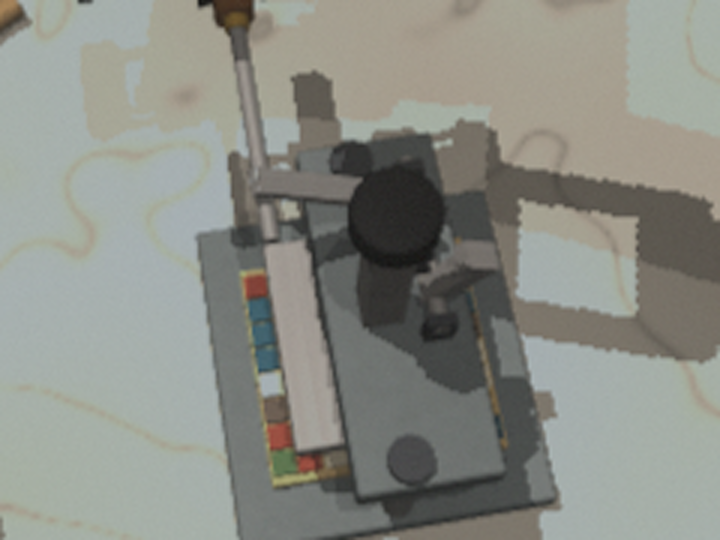

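The tail has swung up by about 60 mm and the toe is out of the teeth. Lowering slightly and withdrawing.

Call:
arm_command([
  [0,0,1.2,0,1.5],
  [-2,0,1.2,0,1.5],
  [-6,0,1.2,0,1.5],
  [-10,0,1.2,0,1.5],
  [-14,0,1.2,0,1.5],
])

```text
time: 8.57
position: [0.5922, -0.1267, 0.1826]
tool_rot: [0.673, 0.74, -0.0, -0.001]
ft_force: [1.3, -0.3, -1.9]
grip_width: 0.0234
```

```bash
python3 -c "
from h import *
snap('side','s8')
plan([.437,-.21,.02],1.6)
crop('s8',180,200,420,380,3,'c_s8')
"
```

```text
t 8.62 pos [ 0.5936 -0.1328  0.1828] yaw 1.663 tilt [ 0.001 -0.005 -1.   ] F [ 1.9 -3.1 -0. ] w 0.0239 -> row [ -6.16 -16.32  16.3 ] spin 0.063
```

View pics/c_s8.png

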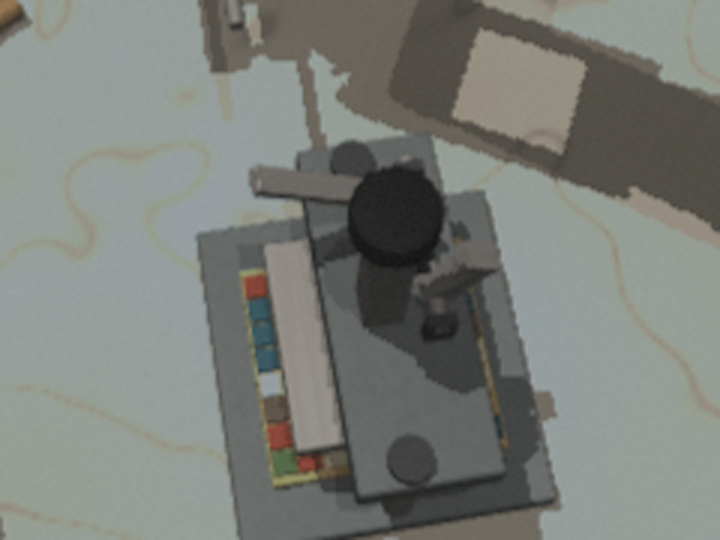

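The pawl stays open and the rod is clear. Going to lay the rod down.

Call:
arm_command([
  [-1.5,-4,0,0.02,1.5],
  [-3,-8,2,0.04,1.5],
  [-4.6,-12,6,0.06,1.5],
  [-6.2,-16.3,10,0.06,1.5],
  [-6.2,-16.3,13,0.06,1.5],
])

```text
time: 9.25
position: [0.4323, -0.2024, 0.0518]
tool_rot: [0.696, 0.718, -0.001, -0.003]
ft_force: [0.9, -0.5, -1.2]
grip_width: 0.0235
```

Call:
arm_command([
  [0,0,1.0,0,1.5],
  [0,0,2.0,0,1.5],
  [0,0,2.0,0,1.5],
])

```text
time: 9.62
position: [0.4369, -0.2016, 0.0335]
tool_rot: [0.694, 0.72, 0.0, 0.0]
ft_force: [-0.4, -0.5, -1.1]
grip_width: 0.0236
```

```bash
python3 -c "
from h import *
plan([.437,-.21,.0055],1.6)
snap('wrist','w9')
for uv in [(281,20),(281,100),(281,180),(281,270)]: print(uv,np.round(px2w('w9',*uv),4))
"
```

```text
t 9.62 pos [ 0.4369 -0.2016  0.0335] yaw 1.607 tilt [ 0. -0. -1.] F [-0.4 -0.5 -1.1] w 0.0236 -> row [-0.84 -0.02  2.8 ] spin 0.007
(281, 20) [ 0.4322 -0.0785  0.046 ]
(281, 100) [ 0.4333 -0.1119  0.0468]
(281, 180) [ 0.4347 -0.1503  0.0467]
(281, 270) [ 0.4363 -0.1974  0.0543]
```

Call:
arm_command([
  [0,0,1.0,0,1.5],
  [0,0,2.0,0,1.5],
  [0,0,2.5,0,1.5],
  [0,0,2.8,0,1.5],
  [0,0,2.8,0,1.5],
])

```text
time: 10.3
position: [0.4363, -0.2015, 0.0055]
tool_rot: [0.694, 0.72, 0.0, -0.0]
ft_force: [0.7, 1.1, -1.9]
grip_width: 0.0238
```

Call:
arm_command([
  [0,0,0,0,4.5],
  [0,0,0,0,4.5],
  [0,0,0,0,4.5],
  [0,0,0,0,4.5],
  [0,0,0,0,4.5],
])

```text
time: 10.92
position: [0.4363, -0.2015, 0.0056]
tool_rot: [0.694, 0.72, 0.0, 0.0]
ft_force: [-0.2, -0.6, 1.0]
grip_width: 0.0449
```

Call:
arm_command([
  [0,0,-4,0,4.5],
  [0,0,-10,0,4.5],
  [0,0,-16,0,4.5],
  [0,0,-22,0,0],
  [0,0,-28,0,0],
])

```text
time: 11.55
position: [0.4358, -0.2012, 0.2877]
tool_rot: [0.694, 0.72, -0.0, 0.0]
ft_force: [0.8, -1.0, -0.3]
grip_width: 0.0324
```

```bash
python3 -c "
from h import *
snap('wrist','w10')
for uv in [(283,60),(281,100),(281,140),(281,180)]: print(uv,np.round(px2w('w10',*uv),4))
plan([.501,.1965,.33],1.6)
"
```

```text
(283, 60) [ 0.4318 -0.0415  0.0184]
(281, 100) [ 0.4308 -0.0912  0.0179]
(281, 140) [ 0.4326 -0.1446  0.0182]
(281, 180) [ 0.4345 -0.201   0.0253]
t 11.6 pos [ 0.4397 -0.2039  0.2955] yaw 1.607 tilt [ 0.013 -0.01  -1.   ] F [ 0.9 -0.8  3.6] w 0.0284 -> row [39.75  7.61 -3.76] spin 0.007
```

View pics/w10.png

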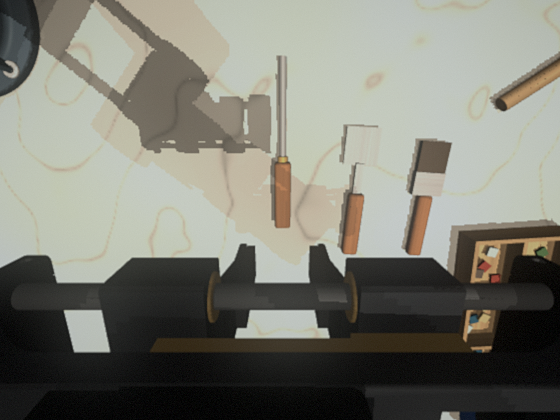

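The rod lies flat on the table: shaft top at z 0.018, handle top at 0.025. Moving above the knob with the fingers closed.

Call:
arm_command([
  [4,1,-3,0,0],
  [10,2,-5,0,0],
  [16,3,-5,0,0],
  [22,4.2,-5,0,0],
  [28,5.4,-5,0,0],
])

```text
time: 12.22
position: [0.4801, 0.0821, 0.3354]
tool_rot: [0.695, 0.719, 0.0, 0.0]
ft_force: [0.7, -0.7, -0.0]
grip_width: 0.0007
```

```bash
python3 -c "
from h import *
plan([.501,.1965,.34],1.607)
"
```

```text
t 12.22 pos [0.4801 0.0821 0.3354] yaw 1.606 tilt [ 0. -0. -1.] F [ 0.7 -0.7 -0. ] w 0.0007 -> row [11.36  2.49 -0.46] spin -0.001
```

Call:
arm_command([
  [5,1.2,0,0,0],
  [9,2,0,0,0],
  [11.2,2.4,0,0,0],
  [11.2,2.4,0,0,0],
])

```text
time: 12.72
position: [0.4999, 0.1943, 0.3349]
tool_rot: [0.693, 0.721, -0.0, -0.0]
ft_force: [-0.5, 0.2, -0.1]
grip_width: 0.0004
```

```bash
python3 -c "
from h import *
snap('side','s11')
plan([.501,.1965,.25],1.607)
crop('s11',180,180,420,380,3,'c_s11')
"
```

```text
t 12.78 pos [0.4998 0.1932 0.335 ] yaw 1.608 tilt [-0.001 -0.001 -1.   ] F [ 0.  -0.8 -0. ] w 0.0005 -> row [0.33 0.14 8.5 ] spin 0.001
```

View pics/c_s11.png

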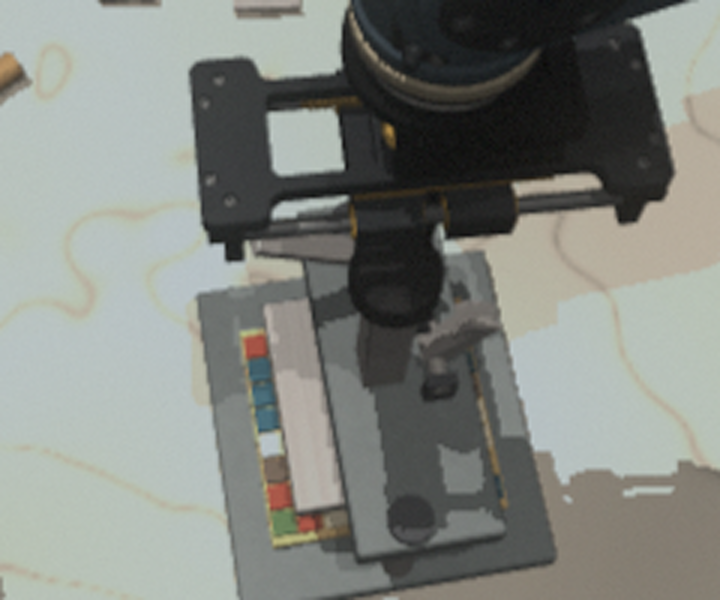

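Aligned over the knob. Descending to about z 0.295, then pushing slowly.

Call:
arm_command([
  [0.3,0.1,2,0,0],
  [0.3,0.1,3.6,0,0],
  [0.3,0.1,4.1,0,0],
  [0.3,0.1,4.6,0,0],
  [0.3,0.1,5.1,0,0],
])

```text
time: 13.4
position: [0.5009, 0.1949, 0.2861]
tool_rot: [0.695, 0.719, -0.001, 0.0]
ft_force: [-3.5, -2.7, 8.3]
grip_width: 0.0002
```

Call:
arm_command([
  [0,0,0.5,0,0],
  [0,0,1,0,0],
  [0,0,1.5,0,0],
  [0,0,2.0,0,0],
  [0,0,2.5,0,0],
])

```text
time: 14.02
position: [0.5009, 0.1949, 0.2613]
tool_rot: [0.695, 0.719, -0.0, 0.001]
ft_force: [-3.7, -2.1, 8.8]
grip_width: 0.0005
```

```bash
python3 -c "
from h import *
plan([.501,.1965,.25],1.607)
"
```

```text
t 14.03 pos [0.5009 0.1949 0.2613] yaw 1.606 tilt [ 0.    -0.001 -1.   ] F [-3.7 -2.1  8.8] w 0.0005 -> row [0.16 0.01 1.13] spin -0.001
```

Call:
arm_command([
  [0,0,0.4,0,0],
  [0,0,0.7,0,0],
  [0,0,0.9,0,0],
  [0,0,1.05,0,0],
])

```text
time: 14.52
position: [0.5009, 0.1949, 0.2507]
tool_rot: [0.695, 0.719, -0.0, 0.001]
ft_force: [-2.3, -2.0, 7.1]
grip_width: 0.0002
```

Call:
arm_command([
  [0,0,0.1,0,0],
  [0,0,0.1,0,0],
])

```text
time: 14.78
position: [0.5009, 0.1949, 0.2504]
tool_rot: [0.695, 0.719, -0.0, 0.001]
ft_force: [-3.8, -2.3, 10.3]
grip_width: 0.0005
```

Call:
arm_command([
  [0,0,0.1,0,0],
  [0,0,0.1,0,0],
])

```text
time: 15.02
position: [0.501, 0.1949, 0.2503]
tool_rot: [0.695, 0.719, -0.0, 0.001]
ft_force: [-6.0, -3.0, 15.3]
grip_width: 0.0001
```

Call:
arm_command([
  [0,0,0.1,0,0],
  [0,0,0.1,0,0],
])

```text
time: 15.28
position: [0.501, 0.1949, 0.2503]
tool_rot: [0.694, 0.72, 0.0, 0.001]
ft_force: [-7.2, -3.1, 19.9]
grip_width: 0.0003
```

The ram is firmly on its end stop: z stays at 0.2503 while the force climbs to 20 N. Retreating straight up.

Call:
arm_command([
  [0,0,-1,0,0],
  [0,0,-4,0,0],
  [0,0,-9,0,0],
  [-5,0,-10,0,0],
  [-11,0,-10,0,0],
])

```text
time: 15.9
position: [0.5064, 0.0854, 0.3483]
tool_rot: [0.693, 0.72, 0.002, 0.002]
ft_force: [-0.1, -0.2, -0.1]
grip_width: 0.0003
```

Call:
arm_command([
  [-6,0,0,0,0],
  [-12,0,0,0,0],
  [-18,0,0,0,0],
  [-24,0,0,0,0],
  [-24,0,0,0,0],
])

```text
time: 16.52
position: [0.514, -0.1586, 0.3462]
tool_rot: [0.697, 0.717, -0.0, 0.001]
ft_force: [-0.7, 1.1, -0.2]
grip_width: 0.0004
```

```bash
python3 -c "
from h import *
snap('side','s12');snap('top','t12')
plan([.501,.1965,.25],1.607)
crop('s12',180,100,420,380,2.5,'c_s12')
for n,b in (('t12',(40,180,200,300)),):
  d=load(n)['d']
  P=np.array([px2w(n,u,v,r=0) for u in range(b[0],b[2]) for v in range(b[1],b[3]) if d[v,u]>0]);
  k=P[(np.hypot(P[:,0]-.501,P[:,1]-.1965)<.018)];print('knob z',np.percentile(k[:,2],[50,90]))
"
```

```text
t 16.62 pos [ 0.5135 -0.1543  0.3461] yaw 1.604 tilt [-0.     0.001 -1.   ] F [-1.  -0.2 -0.8] w 0.0002 -> row [35.1  -0.07  9.64] spin -0.003
knob z [0.24867969 0.2505936 ]
```

View pics/c_s12.png

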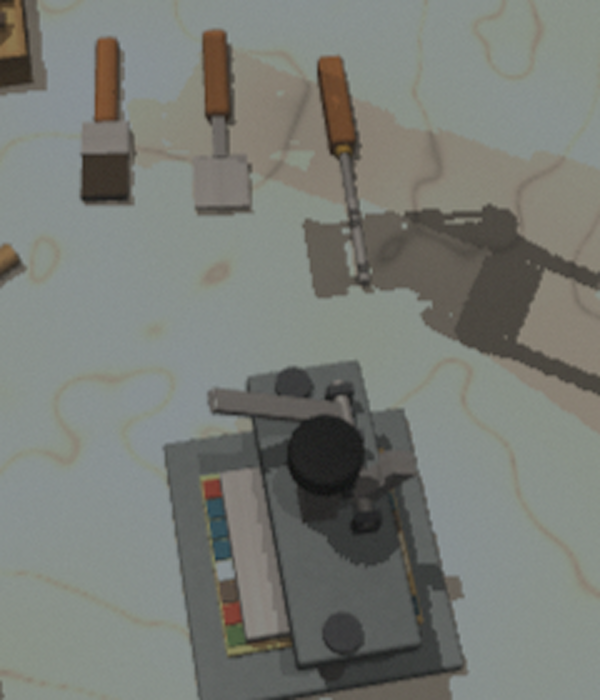

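View pics/t12.png

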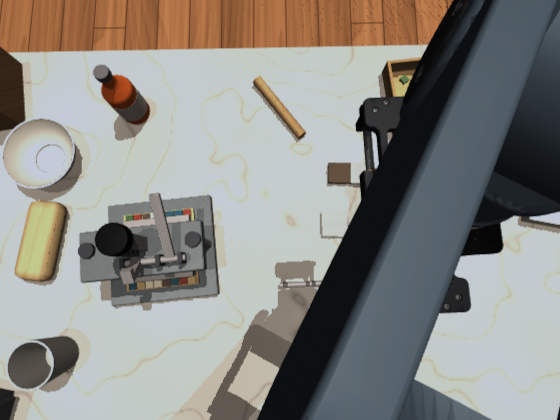

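The press is down (knob top at z about 0.250), the pawl's tail is raised, the rod lies flat and the robot is clear. Handing in.

```bash
python3 -c "
from h import *
print(px2w('t12',156,197),px2w('t12',158,206))
print(robot.hand_in())"
```

```text
[0.56609938 0.14594027 0.22227465] [0.55398706 0.14526715 0.21339066]
the job is handed in; nothing more can be done
None
```

The press is down with its pawl left open, and the rod lies flat on the table. I handed the job in at about 16.6 s of the 45 s allowed.

- **Rod pickup:** My first close was too early. The fingers were still moving when I lifted, so they closed on air and the rod stayed undisturbed on the table. I reopened, waited for the full grip and lifted it level.
- **Pawl:** I passed the rod under the tail and lifted it about 60 mm, so the pawl's toe swung out of the teeth. It stayed up after I withdrew the rod and after the push. Near the tail's end the top now stands at z about 0.22 m, against 0.16 m at the start.
- **Press:** I laid the rod down before pushing, then pushed the knob with the closed fingers. The fingertips stopped at z 0.2503 m while the push rose to about 20 N, which is the end stop. Afterwards the camera put the knob's top at about 0.250 m, so the full 50 mm of travel.
- **Rod at the end:** It lies flat on the table near where it started, with the handle's top about 25 mm up and the steel rod's top about 18 mm. The robot is clear of everything.

No final check failed or disagreed.

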